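Clear the tins and hold a derailleur cage wound to its stop

TASK

The blue and the yellow tin stand in the way of the derailleur's cage arm: stack the blue tin squarely on the green one where it stands, then the yellow one squarely on the blue. Then, with the gripper's fingers, swing the cage arm round against its spring, clockwise seen from above, until it is fully against the red stop pin, and finish while still holding it there; do not let go. Leave the other things on the bench where they are.

Things in the scene. Friction and masses are not known exactly. Their poses are not given: they have to be found in the camera images.
- stand: Fixed bench stand: dark steel foot 130 x 130 x 14 mm centred 105 mm along its +x, grey post, aluminium hanger, black pivot body (42 mm across; its bolt head, 77 mm up, is the highest point). Origin on the bench straight below the cage arm's vertical swing axis, z up. At joint value c the arm points 235 degrees minus c from its +x (counterclockwise from above), on the side away from the foot.
- stop_pin (a point): Foot of the red stop pin (8 mm across, 24 to 66 mm above the bench), which hangs from the hanger 48 mm from the swing axis; the cage arm's side meets it when fully wound. A steel pin on the other side stops the arm at rest.
- cage (a joint): Angle of the cage arm, rad: 0 at rest, grows clockwise seen from above, 1.9 at the red stop pin. Spring torque 0.23 N m at rest, 0.51 at the stop (2.3 and 5.1 N pushed sideways at the pulley); it flies back when let go. The arm is two dark steel plates, 26 mm wide, 22 to 52 mm above the bench; the orange pulley at the end is 40 mm across.
- cage_end (a point): Centre of the orange pulley at the cage arm's end (a fixed disc with upright axis, 40 mm across, 30 to 44 mm above the bench, between narrower plates 31 mm across there that reach from 22 to 52 mm; bolt head to 55 mm). 37 mm above the bench and 100 mm from the swing axis; its x axis points along the arm, away from the swing axis.
- tin_green: closed sheet-metal parts tin, green, a box 70 (x) x 50 (y) x 40 (z) mm with a flat lid and square vertical sides, 0.13 to 0.25 kg; loose. Origin at the centre of its underside, z up. Foot of the column, alone on the bench at the left.
- tin_blue: closed sheet-metal parts tin, blue, a box 70 (x) x 50 (y) x 40 (z) mm with a flat lid and square vertical sides, 0.13 to 0.25 kg; loose. Origin at the centre of its underside, z up. Stands in the sweep of the cage arm; blue and yellow may change places. At least 35 mm free on both 70 mm long sides.
- tin_yellow: closed sheet-metal parts tin, yellow, a box 70 (x) x 50 (y) x 40 (z) mm with a flat lid and square vertical sides, 0.13 to 0.25 kg; loose. Origin at the centre of its underside, z up. Stands in the sweep of the cage arm; blue and yellow may change places. At least 35 mm free on both 70 mm long sides.
- wrench: Bystander: steel open-ended wrench, 140 mm, lying near the robot. Origin under its middle.
- screwdriver: Bystander: screwdriver with blue handle, 180 mm, lying at the far left. Origin under its middle.
- oil: Bystander: small white bottle with red cap, 36 mm across, 110 mm high, upright. Origin at the centre of its underside.
- sprocket: Bystander: steel toothed ring 58 mm across, 6 mm thick, lying flat at the near right. Origin at the centre of its underside.
- mug: Bystander: blue mug, 80 mm across, 90 mm high, at the left. Origin at the centre of its underside.
- block: Bystander: wooden block 90 x 50 x 30 mm, at the right. Origin at the centre of its underside.
Things that resemble listed ones, but are neither listed nor needed, are in the scene too. What is meant by the tin_yellow is not orange or purple, and is the larger of those in its own colour.

How it is judged:
By the outcome, as a careful person would: the job done as asked, in the order asked, and still so for the second after the job is handed in, while the arm keeps its last pose, push and grip.
It also fails if it takes over 72 s, if anything falls off the work surface, if the arm or the gripper's body presses on something with over 40 N, if the wrist force passes 120 N, or if a joint passes its speed limit or range.

ROBOT

A 6-joint arm with a two-finger parallel gripper is mounted at the origin on the work surface. World frame = base frame: x ahead of the robot, y to its left, z up, the work surface at z = 0. Lengths are in m, angles in rad, forces in N, time in s.
With the tool pointing down it reaches from about 0.35 to 0.875 m from the base axis. Payload 15.5 kg.
Tool frame: the origin (TCP) lies on the mounting face of the last link; the fingertips stand 173 mm ahead of it and the grasp point (between the pads) lies 155 mm ahead of it (bot.grip_point_offset is the z of the grasp point in the tool frame, in m); z points along the fingers, y is the direction in which the jaws open and shut (so a half turn about z gives the same grasp; the last joint's range is limited). The gripper opens to 85 mm and grips with 20 to 120 N. Pads are 22 mm wide; open, the fingers measure 114 mm over their backs; the gripper's body (76 mm by 85 mm) begins 54 mm behind the grasp point. The pads swing forward as they close: fully open they stand 13 mm farther back than shut.
Start: joints at [1.058, 0.494, 1.345, -0, 1.302, -0.096], TCP at [0.253, 0.571, 0.405] pointing down, gripper open.
Joint ranges: [-2.91, 2.91], [-0.82, 2.16], [0.22, 2.67], [-1.22, 4.37], [0.12, 2.79], [-3.08, 3.08]. Speed limits (rad/s): [1.89, 1.89, 2.57, 3.01, 3.01, 3.01].

INTERFACE

Orientations are given as [roll, pitch, yaw] about the fixed x, y, z axes, in that order (R = Rz(yaw) Ry(pitch) Rx(roll)).
In Python, from station import bot gives the robot as it stands. The module is installed in compiled form; this text tells all that it offers.
- The arm moves only by the shell command python3 -m crank 'ROWS' [FORCE]. ROWS is JSON, a list of rows, each an object with "translation": the shift along the tool's x, y, z each as a share of 50 cm, from -1 to 1, a list of three; "delta_rot": the turn, a rotation vector about the tool's x, y, z each as a share of 0.5 rad, from -1 to 1, a list of three; "grip": the gripper's target within -1 to 1 (fully open at 1, half-way at 0, shut at -1). A call has 1 to 20 rows; each row is the pose to reach, as a shift and turn from the pose measured when the call began, along the tool's axes at that moment; what a row does not reach only later rows make up. A row lasts 1/12 s, in which the tool goes at most 41.7 mm and 7.16 degrees, less where a joint would pass 70% of its speed; a pose out of reach is approached as far as the arm can. A call with a number of a shift or a turn outside -1 to 1 is refused whole. A call with a gripper value outside its range is refused whole. The fingers move at their own pace and stop on an object; FORCE is the grip in N (left out, the last holds). Time passes only in rows, so rows that repeat a pose let the fingers close. It gives the time, the measured TCP pose, the force and the opening at its end, in the units of the state.
- bot.get_obs(): the state, without advancing time (a new reading comes with each control period).
- bot.get_image(name): name is "scene" or "top"; returns (picture, depth): 420x560x3 uint8, red, green, blue; 420x560 float32, m along the optical axis (not along the pixel's ray), 0 where there is no reading.
- bot.calibration(name): a dict with "K" (3x3 intrinsics, pixels), "k1" (the pictures are not rectified: a ray, as slopes to the right and down, at radius r is drawn at 1 + k1 r^2 times it, then the intrinsics apply), "rvec" (rotation vector, rad) and "tvec" (3), from world to camera coordinates, as OpenCV has them. Camera axes: x right, y down, z forward; pixel columns grow to the right and rows downward; lengths in m; the calibration is good to about 2 mm. A picture is of the moment at which its call begins. calibration takes no time and is no camera call.
- bot.sign_off(): hands the job in, once; it reports no verdict.
The state is a dict: "clock": time; "qpos": joint angles; "dq": joint speeds; "tau": joint torques, N m; "tcp_pos": TCP position; "eef_rot": TCP orientation; "contact_force": force on the tool from outside, world axes, zero at the start; "moment": the same for the moment, N m; "opening": opening from 0.0 (shut) to 1.0 (fully open).
Only numpy, scipy, OpenCV 4.12 (cv2) and the standard library are available. Lean on these libraries where they do the work, as an engineer would, in place of code of your own. Each camera call takes 0.05 s, during which the arm holds its last target.

## Working session

There is one attempt and no reset: what is moved stays moved. The work goes in short steps, Python scripts to look and compute and a shell command to move; the robot and the scene stay as the last step left them, time stands still between calls to the robot, and variables do not carry over. Pictures are saved under pics/ and viewed, and the job is handed in when it is done.

```bash
mkdir -p pics
cat > h.py <<'E'
import numpy as np, cv2
from station import bot
from scipy.spatial.transform import Rotation as R
def snap(n,f):
    im,d=bot.get_image(n); cv2.imwrite('pics/%s.png'%f,im[:,:,::-1]); np.savez('pics/%s.npz'%f,im=im,d=d); return im,d
def cal(n):
    c=bot.calibration(n); return np.array(c['K']),float(c['k1']),cv2.Rodrigues(np.array(c['rvec'],float))[0],np.array(c['tvec'],float).ravel()
def rays(n,uv):
    K,k1,Rm,t=cal(n); D=np.array([k1,0,0,0,0.])
    return cv2.undistortPoints(np.array(uv,float).reshape(-1,1,2),K,D).reshape(-1,2)
def at_z(n,uv,z):
    K,k1,Rm,t=cal(n); r=rays(n,uv); r=np.c_[r,np.ones(len(r))]@Rm; c=-Rm.T@t
    s=(z-c[2])/r[:,2]; return c+s[:,None]*r
def at_d(n,uv,d):
    K,k1,Rm,t=cal(n); r=rays(n,uv); p=np.c_[r,np.ones(len(r))]*np.array(d)[:,None]
    return (p-t)@Rm
def proj(n,P):
    K,k1,Rm,t=cal(n); return cv2.projectPoints(np.array(P,float).reshape(-1,1,3),Rm,t,K,np.array([k1,0,0,0,0.]))[0].reshape(-1,2)
def big(f,u0,v0,u1,v1,s,o):
    im=cv2.imread('pics/%s.png'%f)[v0:v1,u0:u1]; cv2.imwrite('pics/%s.png'%o,cv2.resize(im,None,fx=s,fy=s,interpolation=cv2.INTER_CUBIC))
E
python3 - <<'E'
from h import *
snap('scene','s0');snap('top','t0')
print(bot.get_obs())
for n in('scene','top'):
    print(bot.calibration(n))
E
```

```text
{'clock': 0.1, 'qpos': array([ 1.05851032e+00,  4.94116225e-01,  1.34607158e+00, -1.47769836e-05,
        1.30251154e+00, -9.55126365e-02]), 'dq': array([ 0.00220723, -0.00176089, -0.00125381, -0.00076595,  0.00207671,
       -0.00036536]), 'tau': array([-3.06239258e-06, -8.83584094e+01, -3.84561253e+01, -2.82060782e-04,
        5.45165618e-03, -6.34954199e-05]), 'tcp_pos': array([0.25294579, 0.57137579, 0.40416196]), 'eef_rot': array([-3.14048964e+00, -9.13637948e-05,  2.72482316e+00]), 'contact_force': array([0.73900801, 0.2464836 , 0.64922132]), 'moment': array([ 0.01239262, -0.00917389,  0.06210592]), 'opening': 0.9997699675175918}
{'K': array([[392.32361907,   0.        , 281.11474452],
       [  0.        , 392.32361907, 210.05672837],
       [  0.        ,   0.        ,   1.        ]]), 'k1': 0.03366505228728637, 'rvec': array([ 2.32695622,  1.15169759, -0.35512809]), 'tvec': array([-0.3585692 , -0.30596787,  1.36243115])}
{'K': array([[410.97623124,   0.        , 278.96629983],
       [  0.        , 410.97623124, 206.2013772 ],
       [  0.        ,   0.        ,   1.        ]]), 'k1': -0.058551515445177595, 'rvec': array([ 2.1764416 , -2.14735486,  0.10989384]), 'tvec': array([0.02535118, 0.55574921, 1.10887989])}
```

View pics/s0.png

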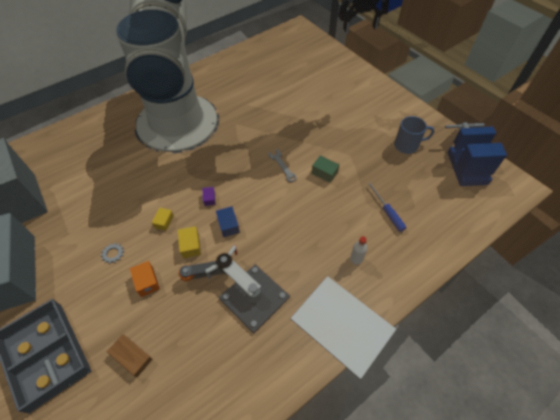

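View pics/t0.png

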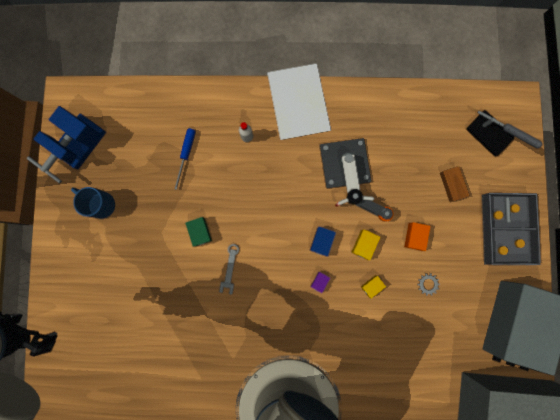

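Run:
```python
from h import *
big('t0',180,130,440,300,3,'t0b')
print(proj('top',[[0.253,0.571,0.405],[0,0,0]]),proj('scene',[[0.253,0.571,0.405]]))
z=np.load('pics/t0.npz');im=z['im'];d=z['d']
hsv=cv2.cvtColor(im,cv2.COLOR_RGB2HSV)
v,u=np.mgrid[0:420,0:560]; uv=np.c_[u.ravel(),v.ravel()]
P=at_d('top',uv,d.ravel()).reshape(420,560,3)
for nm,(a,b,c,e) in dict(green=(180,212,215,250),blue=(305,220,342,260),yellow=(350,225,385,264)).items():
    p=P[b:e,a:c].reshape(-1,3); q=p[(p[:,2]>0.03)&(p[:,2]<.06)]
    r=cv2.minAreaRect((q[:,:2]*1000).astype(np.float32)); print(nm,len(q),r,np.median(q[:,2]),q.mean(0))
```

```text
[[-12.50032159 341.46363367]
 [288.22355383 409.13916385]] [[370.15321514 -25.24813959]]
green 489 ((481.0885009765625, 255.243408203125), (71.1005859375, 50.80458450317383), 19.630775451660156) 0.03990248462160226 [0.48135644 0.25492644 0.03978495]
blue 481 ((459.2792663574219, -86.59830474853516), (49.74712371826172, 71.7962417602539), 71.52336883544922) 0.04016775354346859 [ 0.45933991 -0.08651156  0.03995721]
yellow 495 ((451.1553039550781, -206.45877075195312), (51.50102233886719, 71.21881103515625), 66.03462219238281) 0.040039873609495714 [ 0.45164982 -0.20601019  0.03994151]
```

View pics/t0b.png

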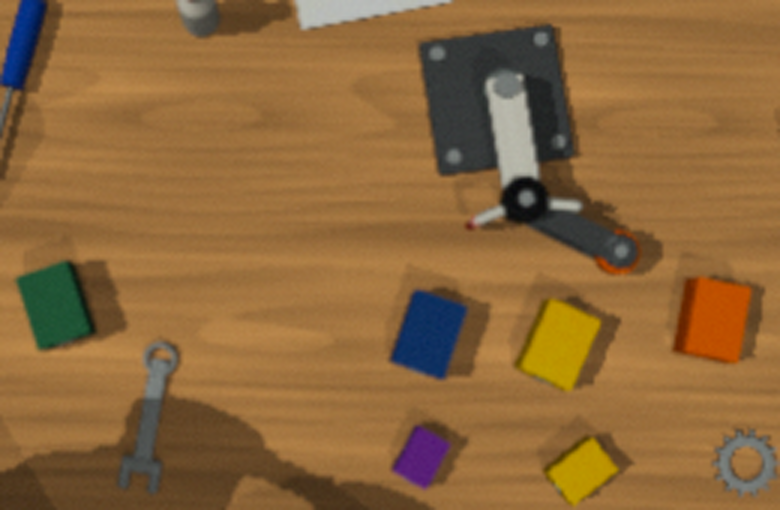

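Run:
```python
from h import *
v,u=np.mgrid[0:420,0:560]; uv=np.c_[u.ravel(),v.ravel()]
C=dict(green=(.481,.255),blue=(.459,-.0865),yellow=(.451,-.206))
for cam,f in(('top','t0'),('scene','s0')):
    z=np.load('pics/%s.npz'%f);d=z['d'];im=z['im']
    P=at_d(cam,uv,d.ravel()).reshape(-1,3)
    hsv=cv2.cvtColor(im,cv2.COLOR_RGB2HSV).reshape(-1,3)
    for nm,c in C.items():
        k=(np.hypot(*(P[:,:2]-c).T)<.055)
        q=P[k&(P[:,2]>.034)&(P[:,2]<.046)]
        r=cv2.minAreaRect((q[:,:2]*1000).astype(np.float32)); print(cam,nm,len(q),np.round(r[0],1),np.round(r[1],1),round(r[2],1),np.median(q[:,2]))
    # stand
    k=(P[:,0]>.5)&(P[:,0]<.75)&(P[:,1]<-.08)&(P[:,1]>-.33)
    q=P[k&(P[:,2]>.009)&(P[:,2]<.018)]; r=cv2.minAreaRect((q[:,:2]*1000).astype(np.float32)); print('foot',r)
    q=P[k&(P[:,2]>.068)]; print('bolt',len(q),q[q[:,2].argsort()][-12:].round(3).tolist())
    # pulley orange
    h=hsv[:,0]<14; k2=k&h&(hsv[:,1]>170)&(P[:,2]>.02)&(P[:,0]<.55); q=P[k2]; print('pulley',len(q),q.mean(0))
big('t0',310,170,410,240,8,'t0c')
print(at_z('top',[[180+525/3,130+198/3],[180+620/3,130+250/3],[180+470/3,130+225/3]],.07))
```

```text
top green 472 [481.5 255.4] [70.1 50.8] 19.6 0.03996580922973007
top blue 470 [459.7 -86.8] [49.7 71. ] 71.4 0.040206419524796484
top yellow 483 [ 451.1 -206.5] [51.3 71.2] 66.0 0.04007255458161292
foot ((684.2962646484375, -152.9715118408203), (130.7325897216797, 131.0187530517578), 8.404924392700195)
bolt 339 [[0.583, -0.164, 0.078], [0.577, -0.167, 0.078], [0.572, -0.172, 0.078], [0.569, -0.17, 0.078], [0.583, -0.156, 0.078], [0.572, -0.18, 0.078], [0.596, -0.175, 0.079], [0.572, -0.17, 0.079], [0.575, -0.167, 0.079], [0.58, -0.169, 0.08], [0.58, -0.174, 0.082], [0.58, -0.172, 0.082]]
pulley 44 [ 0.52512022 -0.25720985  0.04559326]
scene green 325 [482.5 254. ] [72.9 54.8] 18.0 0.04010967692287334
scene blue 401 [461.2 -89.7] [49.8 74.7] 71.5 0.040231178504659126
scene yellow 450 [ 451.9 -210.4] [49.9 73.2] 66.0 0.04032447324962371
foot ((624.755615234375, -156.18338012695312), (148.17469787597656, 250.62167358398438), 89.54383087158203)
bolt 362 [[0.58, -0.169, 0.078], [0.59, -0.155, 0.078], [0.581, -0.167, 0.078], [0.574, -0.168, 0.078], [0.679, -0.15, 0.078], [0.585, -0.176, 0.078], [0.584, -0.169, 0.078], [0.584, -0.178, 0.079], [0.585, -0.173, 0.079], [0.582, -0.177, 0.079], [0.579, -0.172, 0.079], [0.583, -0.171, 0.08]]
pulley 7 [ 0.54683702 -0.27539433  0.0445814 ]
[[ 0.58124903 -0.17122318  0.07      ]
 [ 0.53560359 -0.25597989  0.07      ]
 [ 0.55628548 -0.12188057  0.07      ]]
```

View pics/t0c.png

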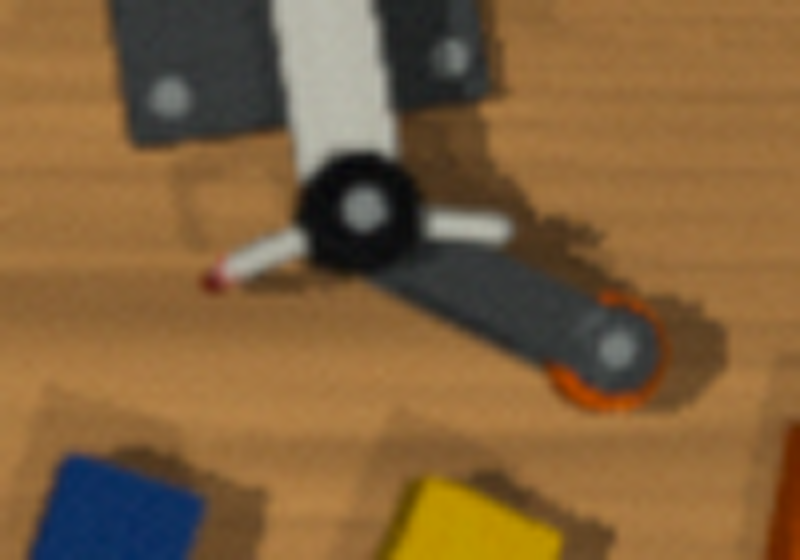

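```bash
cat >> h.py <<'E'
def go(x,y,ztip,yawdeg):
    "ztip = grasp point height; prints shares"
    o=bot.get_obs(); p=np.array(o['tcp_pos']); R0=R.from_euler('xyz',o['eef_rot'])
    t=R0.inv().apply(np.array([x,y,ztip+.155])-p); T=R.from_euler('xyz',[np.pi,0,np.radians(yawdeg)])
    r=(R0.inv()*T).as_rotvec()
    print('t',(t/.5).round(4).tolist(),'r',(r/.5).round(4).tolist(),'rows',round(np.linalg.norm(t)/.0417,1),round(np.degrees(np.linalg.norm(r))/7.16,1))
def st():
    o=bot.get_obs(); print(round(o['clock'],2),'grip',np.round(np.array(o['tcp_pos'])-[0,0,.155],4),'rpy',np.degrees(o['eef_rot']).round(2),'F',np.round(o['contact_force'],1),'op',round(o['opening'],3),'q',np.round(o['qpos'],2))
E
python3 -c "
from h import *
print(bot.grip_point_offset)
go(.35,.25,.2,160);go(.4597,-.0872,.13,161.5)"
```

```text
0.1547
t [-0.4377, -0.509, 0.0988] r [-0.0022, -0.0003, -0.1354] rows 8.1 0.5
t [-0.9113, -1.0368, 0.2394] r [-0.0022, -0.0003, -0.1878] rows 16.8 0.8
```

```bash
python3 -m crank '[{"translation":[-0.85,-0.97,0.22],"delta_rot":[-0.002,0,-0.188],"grip":0.6},{"translation":[-0.85,-0.97,0.22],"delta_rot":[-0.002,0,-0.188],"grip":0.6},{"translation":[-0.85,-0.97,0.22],"delta_rot":[-0.002,0,-0.188],"grip":0.6},{"translation":[-0.85,-0.97,0.22],"delta_rot":[-0.002,0,-0.188],"grip":0.6},{"translation":[-0.85,-0.97,0.22],"delta_rot":[-0.002,0,-0.188],"grip":0.6},{"translation":[-0.85,-0.97,0.22],"delta_rot":[-0.002,0,-0.188],"grip":0.6},{"translation":[-0.85,-0.97,0.22],"delta_rot":[-0.002,0,-0.188],"grip":0.6},{"translation":[-0.85,-0.97,0.22],"delta_rot":[-0.002,0,-0.188],"grip":0.6},{"translation":[-0.85,-0.97,0.22],"delta_rot":[-0.002,0,-0.188],"grip":0.6},{"translation":[-0.85,-0.97,0.22],"delta_rot":[-0.002,0,-0.188],"grip":0.6},{"translation":[-0.85,-0.97,0.22],"delta_rot":[-0.002,0,-0.188],"grip":0.6},{"translation":[-0.85,-0.97,0.22],"delta_rot":[-0.002,0,-0.188],"grip":0.6},{"translation":[-0.85,-0.97,0.22],"delta_rot":[-0.002,0,-0.188],"grip":0.6},{"translation":[-0.85,-0.97,0.22],"delta_rot":[-0.002,0,-0.188],"grip":0.6},{"translation":[-0.85,-0.97,0.22],"delta_rot":[-0.002,0,-0.188],"grip":0.6},{"translation":[-0.85,-0.97,0.22],"delta_rot":[-0.002,0,-0.188],"grip":0.6},{"translation":[-0.85,-0.97,0.22],"delta_rot":[-0.002,0,-0.188],"grip":0.6}]' 40; python3 -c "
from h import *
st();go(.4597,-.0872,.10,161.5)"
```

```text
clock: 1.52
tcp_pos: [0.4468, -0.0486, 0.2939]
eef_rot: [-3.141, 0.001, 2.815]
contact_force: [-0.8, 1.1, -0.2]
opening: 0.8
1.52 grip [ 0.4468 -0.0486  0.1389] rpy [-1.7996e+02  6.0000e-02  1.6129e+02] F [-0.8  1.1 -0.2] op 0.8 q [-0.24  0.42  1.9  -0.    0.83 -1.48]
t [-0.0492, -0.0648, 0.0778] r [-0.0012, 0.002, -0.0072] rows 1.3 0.0
```

```bash
python3 -m crank '[{"translation":[-0.049,-0.065,0.078],"delta_rot":[0,0,-0.007],"grip":0.6},{"translation":[-0.049,-0.065,0.078],"delta_rot":[0,0,-0.007],"grip":0.6},{"translation":[-0.049,-0.065,0.078],"delta_rot":[0,0,-0.007],"grip":0.6},{"translation":[-0.049,-0.065,0.078],"delta_rot":[0,0,-0.007],"grip":0.6}]'; python3 -c "
from h import *
st();go(.4597,-.0872,.022,161.5); snap('top','t1');snap('scene','s1');big('t1',280,180,420,300,5,'t1b');big('s1',150,180,290,300,5,'s1b')"
```

```text
clock: 1.85
tcp_pos: [0.4594, -0.0875, 0.2543]
eef_rot: [-3.141, -0.001, 2.817]
contact_force: [-0.6, 0.4, -0.1]
opening: 0.794
1.85 grip [ 0.4594 -0.0875  0.0993] rpy [-1.7997e+02 -5.0000e-02  1.6142e+02] F [-0.6  0.4 -0.1] op 0.794 q [-0.32  0.51  1.89 -0.    0.75 -1.56]
t [-0.0006, 0.0008, 0.1547] r [-0.0011, -0.0019, -0.0029] rows 1.9 0.0
```

View pics/t1b.png

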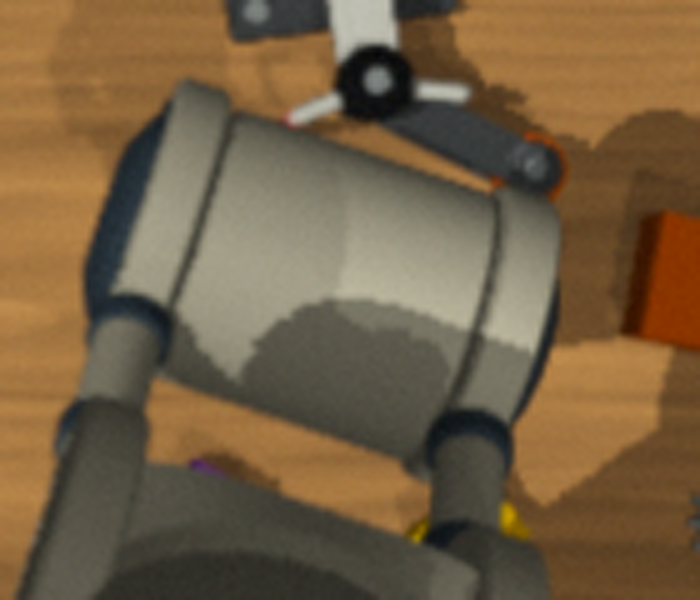

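View pics/s1b.png

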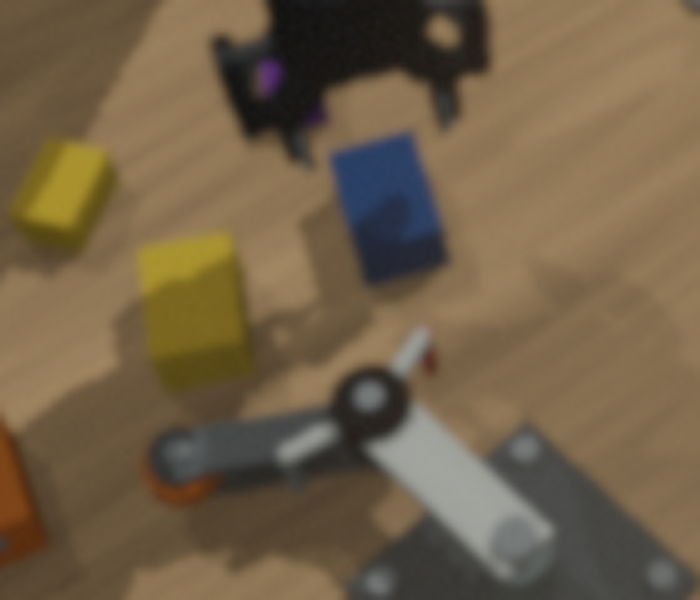

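```bash
python3 -m crank '[{"translation":[0,0.001,0.08],"delta_rot":[-0.001,-0.002,-0.003],"grip":0.6},{"translation":[0,0.001,0.13],"delta_rot":[-0.001,-0.002,-0.003],"grip":0.6},{"translation":[0,0.001,0.154],"delta_rot":[-0.001,-0.002,-0.003],"grip":0.6},{"translation":[0,0.001,0.154],"delta_rot":[-0.001,-0.002,-0.003],"grip":0.6},{"translation":[0,0.001,0.154],"delta_rot":[-0.001,-0.002,-0.003],"grip":0.6}]' ; python3 -c "
from h import *
st()"
```

```text
clock: 2.37
tcp_pos: [0.4595, -0.0855, 0.1787]
eef_rot: [3.142, 0.001, 2.821]
contact_force: [0.8, -0.8, 0.7]
opening: 0.802
2.37 grip [ 0.4595 -0.0855  0.0237] rpy [1.8000e+02 6.0000e-02 1.6165e+02] F [ 0.8 -0.8  0.7] op 0.802 q [-0.31  0.65  1.94 -0.    0.55 -1.56]
```

```bash
python3 -m crank '[{"translation":[0,0,0.002],"delta_rot":[0,0,0],"grip":-0.3},{"translation":[0,0,0.002],"delta_rot":[0,0,0],"grip":-0.3},{"translation":[0,0,0.002],"delta_rot":[0,0,0],"grip":-0.3},{"translation":[0,0,0.002],"delta_rot":[0,0,0],"grip":-0.3},{"translation":[0,0,0.002],"delta_rot":[0,0,0],"grip":-0.3},{"translation":[0,0,0.002],"delta_rot":[0,0,0],"grip":-0.3}]' 40; python3 -c "
from h import *
for i in range(4): st(); bot.get_image('top')"
```

```text
clock: 2.87
tcp_pos: [0.4597, -0.0853, 0.1791]
eef_rot: [3.141, 0.003, 2.821]
contact_force: [0.1, 5.1, 7.1]
opening: 0.575
2.87 grip [ 0.4597 -0.0853  0.0241] rpy [1.7999e+02 1.7000e-01 1.6166e+02] F [0.1 5.1 7.1] op 0.575 q [-0.31  0.65  1.94  0.    0.55 -1.56]
2.92 grip [ 0.4597 -0.0853  0.0241] rpy [1.7999e+02 1.7000e-01 1.6166e+02] F [-0.8  3.1  6.7] op 0.583 q [-0.31  0.65  1.94  0.    0.55 -1.56]
2.97 grip [ 0.4597 -0.0853  0.0241] rpy [1.7999e+02 1.7000e-01 1.6166e+02] F [0.3 4.  5.8] op 0.579 q [-0.31  0.65  1.94  0.    0.55 -1.56]
3.02 grip [ 0.4597 -0.0853  0.024 ] rpy [1.7999e+02 1.7000e-01 1.6165e+02] F [-0.5  3.8  6.3] op 0.577 q [-0.31  0.65  1.94  0.    0.55 -1.56]
```

```bash
python3 -m crank '[{"translation":[0,0,-0.06],"delta_rot":[0,0,0],"grip":-0.3},{"translation":[0,0,-0.13],"delta_rot":[0,0,0],"grip":-0.3},{"translation":[0,0,-0.2],"delta_rot":[0,0,0],"grip":-0.3},{"translation":[0,0,-0.24],"delta_rot":[0,0,0],"grip":-0.3},{"translation":[0,0,-0.24],"delta_rot":[0,0,0],"grip":-0.3}]' ; python3 -c "
from h import *
st();go(.47,.1,.145,180);go(.4815,.2554,.145,199.6)"
```

```text
clock: 3.48
tcp_pos: [0.4601, -0.0852, 0.3039]
eef_rot: [3.141, 0.011, 2.822]
contact_force: [0.1, -0.8, -1.4]
opening: 0.58
3.48 grip [ 0.4601 -0.0852  0.1489] rpy [179.98   0.62 161.67] F [ 0.1 -0.8 -1.4] op 0.58 q [-0.31  0.42  1.85  0.    0.87 -1.56]
t [0.0978, 0.3578, 0.0068] r [-0.0028, 0.0216, -0.6397] rows 4.4 2.6
t [0.1737, 0.6601, 0.0061] r [-0.0065, 0.0211, -1.3239] rows 8.2 5.3
```

```bash
python3 -m crank '[{"translation":[0.03,0.08,0.005],"delta_rot":[0,0.02,-0.1],"grip":-0.3},{"translation":[0.05,0.16,0.005],"delta_rot":[0,0.02,-0.22],"grip":-0.3},{"translation":[0.07,0.24,0.005],"delta_rot":[0,0.02,-0.34],"grip":-0.3},{"translation":[0.09,0.32,0.005],"delta_rot":[0,0.02,-0.46],"grip":-0.3},{"translation":[0.11,0.4,0.005],"delta_rot":[0,0.02,-0.58],"grip":-0.3},{"translation":[0.13,0.48,0.005],"delta_rot":[0,0.02,-0.7],"grip":-0.3},{"translation":[0.15,0.56,0.005],"delta_rot":[0,0.02,-0.82],"grip":-0.3},{"translation":[0.17,0.62,0.005],"delta_rot":[0,0.02,-0.9],"grip":-0.3},{"translation":[0.17,0.62,0.005],"delta_rot":[0,0.02,-0.9],"grip":-0.3}]' ; python3 -c "
from h import *
st();go(.4815,.2554,.12,199.6)"
```

```text
clock: 4.23
tcp_pos: [0.4765, 0.2407, 0.3006]
eef_rot: [-3.141, 0.002, -3.005]
contact_force: [-0.8, -0.9, -2.5]
opening: 0.582
4.23 grip [0.4765 0.2407 0.1456] rpy [-1.7996e+02  1.1000e-01 -1.7217e+02] F [-0.8 -0.9 -2.5] op 0.582 q [ 0.36  0.5   1.69 -0.    0.95 -1.35]
t [-0.0138, 0.0278, 0.0512] r [-0.0018, 0.0037, -0.4108] rows 0.7 1.6
```

```bash
python3 -m crank '[{"translation":[-0.007,0.014,0.02],"delta_rot":[-0.001,0.004,-0.2],"grip":-0.3},{"translation":[-0.014,0.028,0.051],"delta_rot":[-0.001,0.004,-0.41],"grip":-0.3},{"translation":[-0.014,0.028,0.051],"delta_rot":[-0.001,0.004,-0.41],"grip":-0.3},{"translation":[-0.014,0.028,0.051],"delta_rot":[-0.001,0.004,-0.41],"grip":-0.3},{"translation":[-0.014,0.028,0.051],"delta_rot":[-0.001,0.004,-0.41],"grip":-0.3}]' ; python3 -c "
from h import *
st();go(.4815,.2554,.065,199.6)
snap('top','t2');snap('scene','s2');big('t2',140,170,260,290,5,'t2b');big('s2',260,100,380,220,5,'s2b')"
```

```text
clock: 4.65
tcp_pos: [0.4814, 0.2551, 0.2755]
eef_rot: [-3.141, -0.0, -2.803]
contact_force: [0.1, 0.3, -2.6]
opening: 0.578
4.65 grip [0.4814 0.2551 0.1205] rpy [-1.7998e+02 -3.0000e-02 -1.6062e+02] F [ 0.1  0.3 -2.6] op 0.578 q [ 0.38  0.55  1.68 -0.    0.91 -1.53]
t [-0.0005, 0.0006, 0.1109] r [-0.0008, -0.001, -0.0077] rows 1.3 0.0
```

View pics/t2b.png

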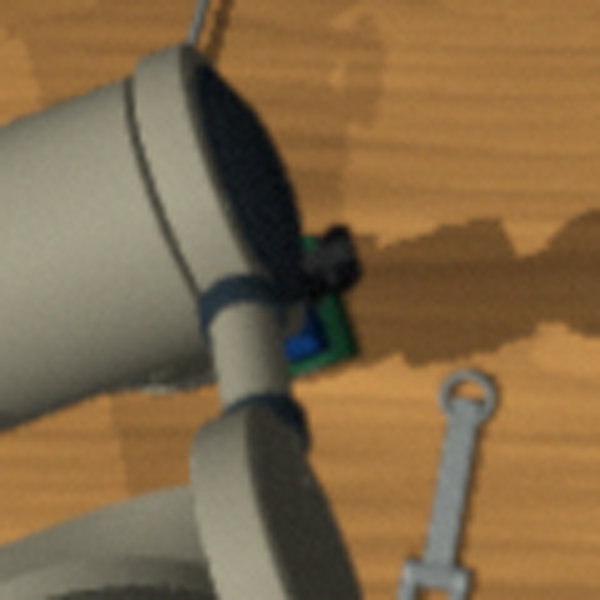

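View pics/s2b.png

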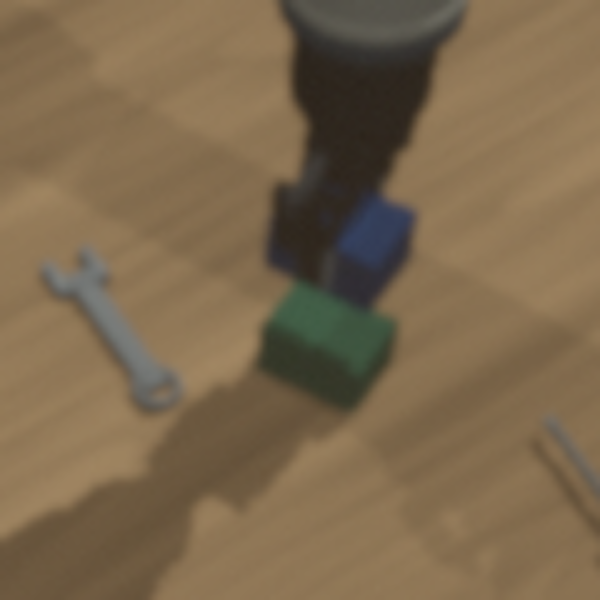

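```bash
cat >> h.py <<'E'
def overlay(cam,f,o,tins,win,s):
    u0,v0,u1,v1=win
    im=cv2.imread('pics/%s.png'%f)[v0:v1,u0:u1]; im=cv2.resize(im,None,fx=s,fy=s,interpolation=cv2.INTER_CUBIC)
    for (x,y,z,a,col) in tins:
        a=np.radians(a); c=[]
        for zz in(z,z+.04):
            for sx,sy in((1,1),(1,-1),(-1,-1),(-1,1)):
                c.append([x+np.cos(a)*.035*sx-np.sin(a)*.025*sy,y+np.sin(a)*.035*sx+np.cos(a)*.025*sy,zz])
        p=((proj(cam,c)-[u0,v0]+.5)*s-.5).round().astype(int)
        for i,j in((0,1),(1,2),(2,3),(3,0),(4,5),(5,6),(6,7),(7,4),(0,4),(1,5),(2,6),(3,7)):
            cv2.line(im,tuple(map(int,p[i])),tuple(map(int,p[j])),col,1,cv2.LINE_AA)
    cv2.imwrite('pics/%s.png'%o,im)
E
python3 - <<'E'
from h import *
overlay('scene','s2','s2o',[(.4815,.2554,0,19.6,(0,255,0)),(.4814,.2551,.0964,19.6,(255,200,0))],(300,130,350,190),10)
overlay('scene','s0','s0o',[(.4815,.2554,0,19.6,(0,255,0))],(300,130,350,190),10)
E
```

```text
(no output)
```

View pics/s2o.png

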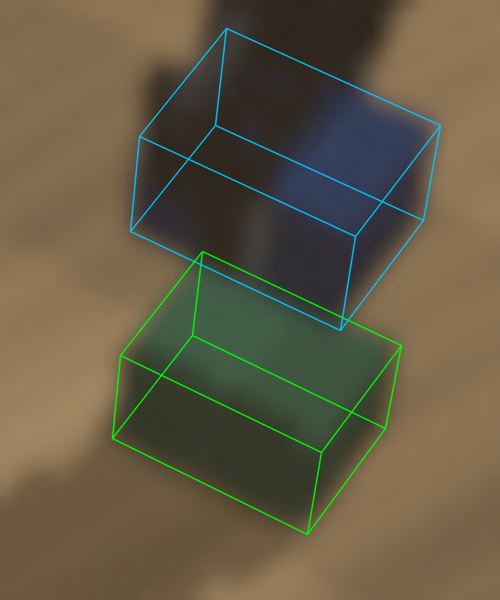

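```bash
python3 -m crank '[{"translation":[-0.0005,0.0005,0.05],"delta_rot":[0,0,-0.008],"grip":-0.3},{"translation":[-0.0005,0.0005,0.09],"delta_rot":[0,0,-0.008],"grip":-0.3},{"translation":[-0.0005,0.0005,0.109],"delta_rot":[0,0,-0.008],"grip":-0.3},{"translation":[-0.0005,0.0005,0.11],"delta_rot":[0,0,-0.008],"grip":-0.3},{"translation":[-0.0005,0.0005,0.111],"delta_rot":[0,0,-0.008],"grip":-0.3},{"translation":[-0.0005,0.0005,0.112],"delta_rot":[0,0,-0.008],"grip":-0.3}]' ; python3 -c "
from h import *
st();go(.4815,.2554,.0635,199.6)"
```

```text
clock: 5.25
tcp_pos: [0.4821, 0.2553, 0.2206]
eef_rot: [-3.141, 0.001, -2.799]
contact_force: [0.5, -0.5, -1.8]
opening: 0.576
5.25 grip [0.4821 0.2553 0.0656] rpy [-1.7998e+02  8.0000e-02 -1.6039e+02] F [ 0.5 -0.5 -1.8] op 0.576 q [ 0.38  0.63  1.72 -0.    0.78 -1.53]
t [0.001, 0.0006, 0.0042] r [-0.0007, 0.0028, 0.0005] rows 0.1 0.0
```

```bash
python3 -m crank '[{"translation":[0.001,0.0005,0.002],"delta_rot":[0,0,0],"grip":-0.3},{"translation":[0.001,0.0005,0.004],"delta_rot":[0,0,0],"grip":-0.3},{"translation":[0.001,0.0005,0.004],"delta_rot":[0,0,0],"grip":-0.3},{"translation":[0.001,0.0005,0.004],"delta_rot":[0,0,0],"grip":-0.3}]' ; python3 -c "
from h import *
st()"
```

```text
clock: 5.58
tcp_pos: [0.4817, 0.2554, 0.219]
eef_rot: [-3.141, 0.002, -2.799]
contact_force: [0.0, 0.1, 4.8]
opening: 0.577
5.58 grip [0.4817 0.2554 0.064 ] rpy [-1.7998e+02  1.3000e-01 -1.6039e+02] F [0.  0.1 4.8] op 0.577 q [ 0.38  0.64  1.72 -0.    0.78 -1.53]
```

```bash
python3 -m crank '[{"translation":[0,0,0],"delta_rot":[0,0,0],"grip":0.6},{"translation":[0,0,0],"delta_rot":[0,0,0],"grip":0.6},{"translation":[0,0,0],"delta_rot":[0,0,0],"grip":0.6},{"translation":[0,0,-0.06],"delta_rot":[0,0,0],"grip":0.6},{"translation":[0,0,-0.13],"delta_rot":[0,0,0],"grip":0.6},{"translation":[0,0,-0.13],"delta_rot":[0,0,0],"grip":0.6},{"translation":[0,0,-0.13],"delta_rot":[0,0,0],"grip":0.6}]' ; python3 -c "
from h import *
st();go(.4511,-.2070,.12,156)"
```

```text
clock: 6.17
tcp_pos: [0.482, 0.2556, 0.2857]
eef_rot: [-3.141, 0.006, -2.799]
contact_force: [0.4, 0.4, -0.3]
opening: 0.797
6.17 grip [0.482  0.2556 0.1307] rpy [-179.99    0.33 -160.39] F [ 0.4  0.4 -0.3] op 0.797 q [ 0.38  0.53  1.68 -0.    0.93 -1.53]
t [0.3689, -0.8508, 0.0194] r [0.004, 0.0111, 1.5223] rows 11.1 6.1
```

```bash
python3 -m crank '[{"translation":[0.36,-0.83,0.01],"delta_rot":[0,0.01,0.98],"grip":0.6},{"translation":[0.36,-0.83,0.01],"delta_rot":[0,0.01,0.98],"grip":0.6},{"translation":[0.36,-0.83,0.01],"delta_rot":[0,0.01,0.98],"grip":0.6},{"translation":[0.36,-0.83,0.01],"delta_rot":[0,0.01,0.98],"grip":0.6},{"translation":[0.36,-0.83,0.01],"delta_rot":[0,0.01,0.98],"grip":0.6},{"translation":[0.36,-0.83,0.01],"delta_rot":[0,0.01,0.98],"grip":0.6},{"translation":[0.36,-0.83,0.01],"delta_rot":[0,0.01,0.98],"grip":0.6},{"translation":[0.36,-0.83,0.01],"delta_rot":[0,0.01,0.98],"grip":0.6},{"translation":[0.36,-0.83,0.01],"delta_rot":[0,0.01,0.98],"grip":0.6},{"translation":[0.36,-0.83,0.01],"delta_rot":[0,0.01,0.98],"grip":0.6},{"translation":[0.36,-0.83,0.01],"delta_rot":[0,0.01,0.98],"grip":0.6},{"translation":[0.36,-0.83,0.01],"delta_rot":[0,0.01,0.98],"grip":0.6}]'
cat >> h.py <<'E'
def rect(cam,f,c,zz,r=.055):
    v,u=np.mgrid[0:420,0:560]; uv=np.c_[u.ravel(),v.ravel()]
    P=at_d(cam,uv,np.load('pics/%s.npz'%f)['d'].ravel())
    q=P[(np.hypot(*(P[:,:2]-c).T)<r)&(abs(P[:,2]-zz)<.006)]
    b=cv2.minAreaRect((q[:,:2]*1000).astype(np.float32)); print(cam,len(q),np.round(b[0],1),np.round(b[1],1),round(b[2],1),np.median(q[:,2]).round(4))
E
python3 -c "
from h import *
st();go(.4511,-.2070,.10,156)
snap('top','t3');snap('scene','s3')
rect('top','t3',(.4815,.255),.08);rect('scene','s3',(.4815,.255),.08)
overlay('top','t3','t3o',[(.4815,.2554,0,19.6,(0,255,0)),(.4815,.2554,.04,19.6,(255,200,0))],(170,200,230,260),10)
overlay('scene','s3','s3o',[(.4815,.2554,0,19.6,(0,255,0)),(.4815,.2554,.04,19.6,(255,200,0))],(300,130,350,190),10)
"
```

```text
clock: 7.17
tcp_pos: [0.4515, -0.2011, 0.279]
eef_rot: [3.142, 0.001, 2.99]
contact_force: [0.0, 0.6, 0.8]
opening: 0.801
7.17 grip [ 0.4515 -0.2011  0.124 ] rpy [1.800e+02 7.000e-02 1.713e+02] F [0.  0.6 0.8] op 0.801 q [-0.54  0.49  1.8   0.    0.85 -1.96]
t [-0.0009, -0.0118, 0.048] r [0.0005, 0.0024, 0.5342] rows 0.6 2.1
top 509 [482.1 255.1] [70.2 51.6] 19.8 0.0801
scene 358 [483.2 254.7] [72.3 55.5] 20.4 0.0808
```

View pics/t3o.png

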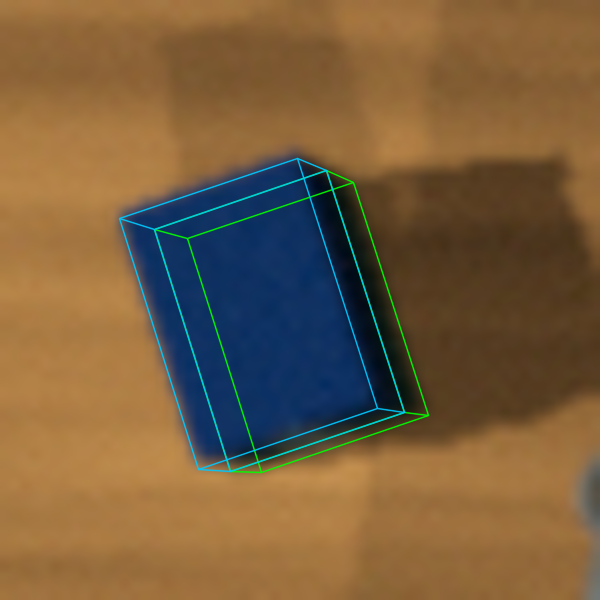

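View pics/s3o.png

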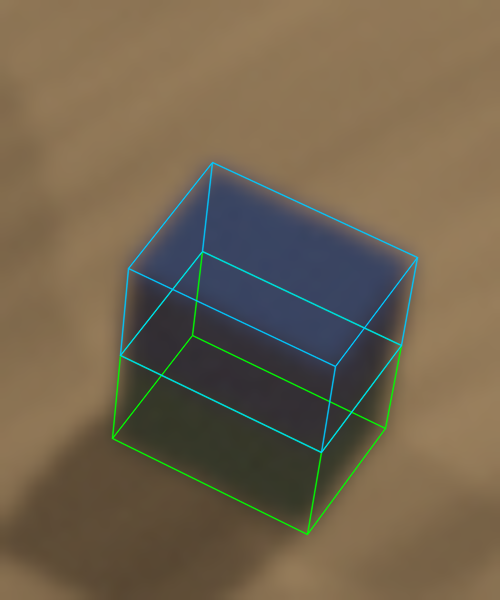

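```bash
python3 -m crank '[{"translation":[-0.001,-0.012,0.04],"delta_rot":[0,0.002,0.26],"grip":0.6},{"translation":[-0.001,-0.012,0.048],"delta_rot":[0,0.002,0.53],"grip":0.6},{"translation":[-0.001,-0.012,0.048],"delta_rot":[0,0.002,0.534],"grip":0.6},{"translation":[-0.001,-0.012,0.048],"delta_rot":[0,0.002,0.534],"grip":0.6},{"translation":[-0.001,-0.012,0.048],"delta_rot":[0,0.002,0.534],"grip":0.6}]' ; python3 -c "
from h import *
st();go(.4511,-.2065,.0235,156)
snap('scene','s4');big('s4',130,180,270,300,5,'s4b')"
```

```text
clock: 7.68
tcp_pos: [0.4509, -0.2019, 0.255]
eef_rot: [3.14, -0.003, 2.729]
contact_force: [-0.1, -0.3, -1.0]
opening: 0.8
7.68 grip [ 0.4509 -0.2019  0.1   ] rpy [ 1.7991e+02 -1.6000e-01  1.5637e+02] F [-0.1 -0.3 -1. ] op 0.8 q [-0.54  0.53  1.82  0.    0.79 -1.7 ]
t [-0.0044, -0.0084, 0.1529] r [0.0031, -0.0055, 0.0129] rows 1.8 0.1
```

View pics/s4b.png

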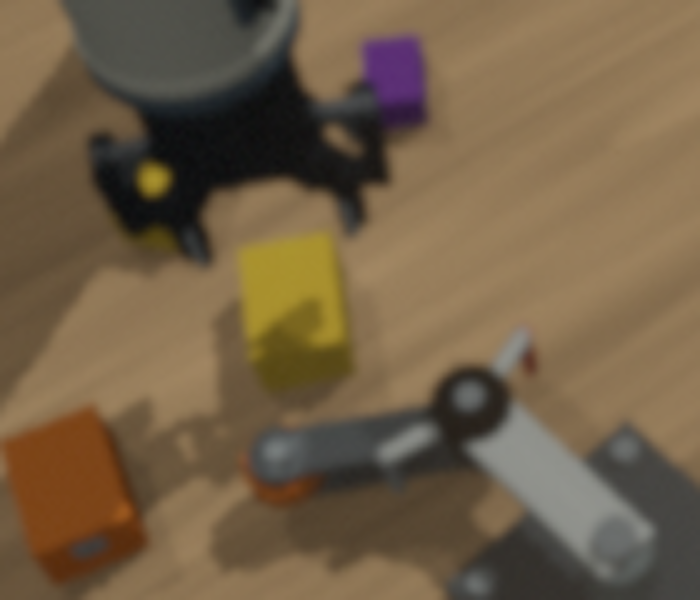

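```bash
python3 -m crank '[{"translation":[-0.0044,-0.0084,0.05],"delta_rot":[0.003,-0.005,0.013],"grip":0.6},{"translation":[-0.0044,-0.0084,0.08],"delta_rot":[0.003,-0.005,0.013],"grip":0.6},{"translation":[-0.0044,-0.0084,0.08],"delta_rot":[0.003,-0.005,0.013],"grip":0.6},{"translation":[-0.0044,-0.0084,0.08],"delta_rot":[0.003,-0.005,0.013],"grip":0.6}]' ; python3 -c "
from h import *
st();go(.4511,-.2065,.0235,156)"
```

```text
clock: 8.07
tcp_pos: [0.4512, -0.2065, 0.2152]
eef_rot: [3.141, -0.001, 2.724]
contact_force: [-0.1, 0.1, 0.6]
opening: 0.802
8.07 grip [ 0.4512 -0.2065  0.0602] rpy [ 1.7999e+02 -5.0000e-02  1.5608e+02] F [-0.1  0.1  0.6] op 0.802 q [-0.55  0.6   1.85  0.    0.69 -1.7 ]
t [0.0001, -0.0002, 0.0734] r [0.0003, -0.0017, 0.0028] rows 0.9 0.0
```

```bash
python3 -m crank '[{"translation":[0,0,0.04],"delta_rot":[0,-0.002,0.003],"grip":0.6},{"translation":[0,0,0.073],"delta_rot":[0,-0.002,0.003],"grip":0.6},{"translation":[0,0,0.073],"delta_rot":[0,-0.002,0.003],"grip":0.6},{"translation":[0,0,0.073],"delta_rot":[0,-0.002,0.003],"grip":0.6}]' ; python3 -c "
from h import *
st();go(.4511,-.2065,.0235,156)"
```

```text
clock: 8.4
tcp_pos: [0.4513, -0.2063, 0.1794]
eef_rot: [3.141, -0.0, 2.724]
contact_force: [-0.1, 0.2, 0.5]
opening: 0.802
8.4 grip [ 0.4513 -0.2063  0.0244] rpy [ 1.7999e+02 -2.0000e-02  1.5605e+02] F [-0.1  0.2  0.5] op 0.802 q [-0.55  0.67  1.87  0.    0.61 -1.7 ]
t [0.0002, -0.0004, 0.0018] r [0.0004, -0.0006, 0.0017] rows 0.0 0.0
```

```bash
python3 -m crank '[{"translation":[0,0,0],"delta_rot":[0,0,0],"grip":-0.3},{"translation":[0,0,0],"delta_rot":[0,0,0],"grip":-0.3},{"translation":[0,0,0],"delta_rot":[0,0,0],"grip":-0.3},{"translation":[0,0,0],"delta_rot":[0,0,0],"grip":-0.3},{"translation":[0,0,0],"delta_rot":[0,0,0],"grip":-0.3},{"translation":[0,0,0],"delta_rot":[0,0,0],"grip":-0.3}]' 40; python3 -c "
from h import *
st()"
python3 -m crank '[{"translation":[0,0,-0.06],"delta_rot":[0,0,0],"grip":-0.3},{"translation":[0,0,-0.13],"delta_rot":[0,0,0],"grip":-0.3},{"translation":[0,0,-0.2],"delta_rot":[0,0,0],"grip":-0.3},{"translation":[0,0,-0.26],"delta_rot":[0,0,0],"grip":-0.3},{"translation":[0,0,-0.3],"delta_rot":[0,0,0],"grip":-0.3},{"translation":[0,0,-0.3],"delta_rot":[0,0,0],"grip":-0.3}]' ; python3 -c "
from h import *
st();go(.4820,.2553,.18,199.7)"
```

```text
clock: 8.9
tcp_pos: [0.4516, -0.2064, 0.1809]
eef_rot: [3.142, 0.002, 2.724]
contact_force: [-0.1, 1.1, 9.6]
opening: 0.579
8.9 grip [ 0.4516 -0.2064  0.0259] rpy [1.8000e+02 1.0000e-01 1.5607e+02] F [-0.1  1.1  9.6] op 0.579 q [-0.55  0.67  1.86  0.    0.61 -1.7 ]
clock: 9.4
tcp_pos: [0.452, -0.2066, 0.3359]
eef_rot: [-3.141, 0.009, 2.724]
contact_force: [1.0, -0.5, -1.5]
opening: 0.58
9.4 grip [ 0.452  -0.2066  0.1809] rpy [-179.95    0.52  156.09] F [ 1.  -0.5 -1.5] op 0.58 q [-0.55  0.4   1.74  0.    0.99 -1.7 ]
t [0.3196, 0.8689, -0.002] r [-0.0087, 0.0166, -1.5223] rows 11.1 6.1
```

```bash
python3 -m crank '[{"translation":[0.02,0.06,0],"delta_rot":[0,0.02,-0.1],"grip":-0.3},{"translation":[0.05,0.14,0],"delta_rot":[0,0.02,-0.2],"grip":-0.3},{"translation":[0.08,0.22,0],"delta_rot":[0,0.02,-0.3],"grip":-0.3},{"translation":[0.11,0.3,0],"delta_rot":[0,0.02,-0.4],"grip":-0.3},{"translation":[0.14,0.38,0],"delta_rot":[0,0.02,-0.5],"grip":-0.3},{"translation":[0.17,0.46,0],"delta_rot":[0,0.02,-0.6],"grip":-0.3},{"translation":[0.2,0.54,0],"delta_rot":[0,0.02,-0.7],"grip":-0.3},{"translation":[0.23,0.62,0],"delta_rot":[0,0.02,-0.8],"grip":-0.3},{"translation":[0.26,0.7,0],"delta_rot":[0,0.02,-0.9],"grip":-0.3},{"translation":[0.29,0.78,0],"delta_rot":[0,0.02,-0.95],"grip":-0.3},{"translation":[0.3,0.82,0],"delta_rot":[0,0.02,-0.98],"grip":-0.3},{"translation":[0.3,0.82,0],"delta_rot":[0,0.02,-0.98],"grip":-0.3}]' ; python3 -c "
from h import *
st();go(.4820,.2553,.14,199.7)"
```

```text
clock: 10.4
tcp_pos: [0.4811, 0.2337, 0.3344]
eef_rot: [-3.14, -0.0, -3.064]
contact_force: [-0.8, -0.6, -1.9]
opening: 0.581
10.4 grip [0.4811 0.2337 0.1794] rpy [-1.7993e+02 -1.0000e-02 -1.7555e+02] F [-0.8 -0.6 -1.9] op 0.581 q [ 0.34  0.45  1.65 -0.    1.04 -1.31]
t [-0.0053, 0.0431, 0.0788] r [-0.0023, -0.0008, -0.5324] rows 1.1 2.1
```

```bash
python3 -m crank '[{"translation":[-0.002,0.02,0.02],"delta_rot":[0,0,-0.2],"grip":-0.3},{"translation":[-0.005,0.043,0.05],"delta_rot":[0,0,-0.4],"grip":-0.3},{"translation":[-0.005,0.043,0.079],"delta_rot":[-0.002,0,-0.532],"grip":-0.3},{"translation":[-0.005,0.043,0.079],"delta_rot":[-0.002,0,-0.532],"grip":-0.3},{"translation":[-0.005,0.043,0.079],"delta_rot":[-0.002,0,-0.532],"grip":-0.3},{"translation":[-0.005,0.043,0.079],"delta_rot":[-0.002,0,-0.532],"grip":-0.3}]' ; python3 -c "
from h import *
st();go(.4820,.2553,.1075,199.7);snap('scene','s5')
overlay('scene','s5','s5o',[(.4820,.2553,.04,19.6,(0,255,0)),(.4820,.2553,.1141,19.7,(0,200,255))],(300,110,350,170),10)"
```

```text
clock: 10.9
tcp_pos: [0.482, 0.2549, 0.2956]
eef_rot: [-3.141, -0.0, -2.801]
contact_force: [0.1, 0.1, -0.7]
opening: 0.581
10.9 grip [0.482  0.2549 0.1406] rpy [-179.99   -0.   -160.48] F [ 0.1  0.1 -0.7] op 0.581 q [ 0.38  0.52  1.67 -0.    0.96 -1.53]
t [-0.0003, 0.0008, 0.0662] r [-0.0003, -0.0001, -0.0064] rows 0.8 0.0
```

View pics/s5o.png

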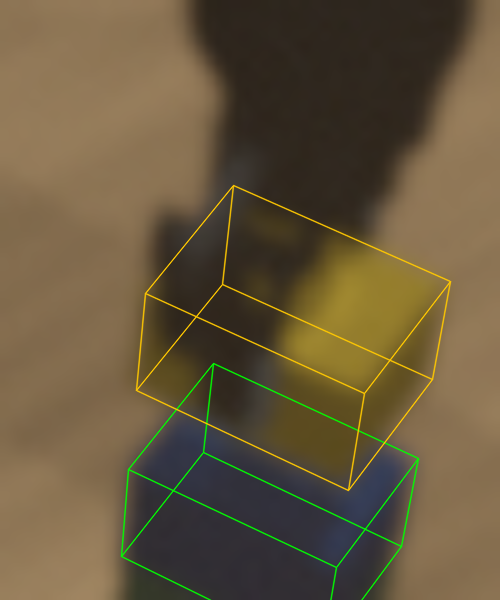

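```bash
python3 -m crank '[{"translation":[0,0.001,0.03],"delta_rot":[0,0,-0.006],"grip":-0.3},{"translation":[0,0.001,0.055],"delta_rot":[0,0,-0.006],"grip":-0.3},{"translation":[0,0.001,0.064],"delta_rot":[0,0,-0.006],"grip":-0.3},{"translation":[0,0.001,0.066],"delta_rot":[0,0,-0.006],"grip":-0.3},{"translation":[0,0.001,0.066],"delta_rot":[0,0,-0.006],"grip":-0.3}]' ; python3 -c "
from h import *
st();go(.4820,.2553,.1057,199.7)"
```

```text
clock: 11.37
tcp_pos: [0.4821, 0.2553, 0.2632]
eef_rot: [-3.141, 0.001, -2.799]
contact_force: [0.0, -0.2, -1.2]
opening: 0.577
11.37 grip [0.4821 0.2553 0.1082] rpy [-1.7999e+02  4.0000e-02 -1.6034e+02] F [ 0.  -0.2 -1.2] op 0.577 q [ 0.38  0.57  1.69 -0.    0.88 -1.54]
t [0.0001, 0.0001, 0.0051] r [-0.0003, 0.0016, -0.0015] rows 0.1 0.0
```

```bash
python3 -m crank '[{"translation":[0,0,0.002],"delta_rot":[0,0,0],"grip":-0.3},{"translation":[0,0,0.004],"delta_rot":[0,0,0],"grip":-0.3},{"translation":[0,0,0.005],"delta_rot":[0,0,0],"grip":-0.3},{"translation":[0,0,0.005],"delta_rot":[0,0,0],"grip":-0.3}]' ; python3 -c "
from h import *
st()"
```

```text
clock: 11.7
tcp_pos: [0.4821, 0.2553, 0.261]
eef_rot: [-3.141, 0.001, -2.799]
contact_force: [0.7, 0.6, -1.8]
opening: 0.582
11.7 grip [0.4821 0.2553 0.106 ] rpy [-1.7999e+02  6.0000e-02 -1.6035e+02] F [ 0.7  0.6 -1.8] op 0.582 q [ 0.38  0.57  1.69 -0.    0.88 -1.54]
```

```bash
python3 -m crank '[{"translation":[0,0,0.002],"delta_rot":[0,0,0],"grip":-0.3},{"translation":[0,0,0.003],"delta_rot":[0,0,0],"grip":-0.3},{"translation":[0,0,0.003],"delta_rot":[0,0,0],"grip":-0.3}]' ; python3 -c "
from h import *
st()"
```

```text
clock: 11.95
tcp_pos: [0.4821, 0.2553, 0.2609]
eef_rot: [-3.141, 0.002, -2.799]
contact_force: [-7.3, -4.0, 25.4]
opening: 0.578
11.95 grip [0.4821 0.2553 0.1059] rpy [-1.7999e+02  1.3000e-01 -1.6034e+02] F [-7.3 -4.  25.4] op 0.578 q [ 0.38  0.57  1.7  -0.    0.87 -1.54]
```

```bash
python3 -m crank '[{"translation":[0,0,-0.0005],"delta_rot":[0,0,0],"grip":-0.3},{"translation":[0,0,-0.0005],"delta_rot":[0,0,0],"grip":-0.3}]'; python3 -m crank '[{"translation":[0,0,0],"delta_rot":[0,0,0],"grip":0.6},{"translation":[0,0,0],"delta_rot":[0,0,0],"grip":0.6},{"translation":[0,0,0],"delta_rot":[0,0,0],"grip":0.6},{"translation":[0,0,-0.06],"delta_rot":[0,0,0],"grip":0.6},{"translation":[0,0,-0.13],"delta_rot":[0,0,0],"grip":0.6},{"translation":[0,0,-0.16],"delta_rot":[0,0,0],"grip":0.6},{"translation":[0,0,-0.16],"delta_rot":[0,0,0],"grip":0.6}]' ; python3 -c "
from h import *
st()
A=np.array([.5804,-.1683])
for c in (0,1.0,1.9):
    a=np.radians(243.4)-c; print(c,np.degrees(a),A+.1*np.array([np.cos(a),np.sin(a)]))
go(.5,-.0,.2,180)"
```

```text
clock: 12.12
tcp_pos: [0.4822, 0.2553, 0.2616]
eef_rot: [-3.141, 0.003, -2.799]
contact_force: [0.0, -0.0, -1.9]
opening: 0.579
clock: 12.7
tcp_pos: [0.4828, 0.2556, 0.345]
eef_rot: [3.142, 0.009, -2.798]
contact_force: [0.4, -0.4, -0.1]
opening: 0.801
12.7 grip [0.4828 0.2556 0.19  ] rpy [ 180.      0.49 -160.34] F [ 0.4 -0.4 -0.1] op 0.801 q [ 0.38  0.45  1.62 -0.    1.07 -1.54]
0 243.40000000000003 [ 0.53562409 -0.25771542]
1.0 186.1042204869177 [ 0.48096699 -0.17893373]
1.9 134.5380189251436 [ 0.51026176 -0.09702148]
t [0.1394, -0.493, -0.0212] r [0.0031, 0.0169, 0.6863] rows 6.1 2.7
```

```bash
python3 -c "
from h import *
go(.48,.15,.19,172.5)"; python3 -m crank '[{"translation":[0.07,-0.2,0],"delta_rot":[0,0.017,0.25],"grip":0.6},{"translation":[0.07,-0.2,0],"delta_rot":[0,0.017,0.5],"grip":0.6},{"translation":[0.07,-0.2,0],"delta_rot":[0,0.017,0.75],"grip":0.6},{"translation":[0.07,-0.2,0],"delta_rot":[0,0.017,0.98],"grip":0.6},{"translation":[0.07,-0.2,0],"delta_rot":[0,0.017,0.98],"grip":0.6}]'; python3 -c "
from h import *
st(); go(.48,.03,.18,145)"
```

```text
t [0.0763, -0.1971, -0.0007] r [0.0042, 0.0168, 0.9481] rows 2.5 3.8
clock: 13.12
tcp_pos: [0.4834, 0.1485, 0.3442]
eef_rot: [3.14, -0.001, 2.986]
contact_force: [0.5, 0.8, -0.3]
opening: 0.801
13.12 grip [0.4834 0.1485 0.1892] rpy [ 1.799e+02 -8.000e-02  1.711e+02] F [ 0.5  0.8 -0.3] op 0.801 q [ 0.18  0.4   1.71  0.    1.03 -1.24]
t [-0.03, -0.2352, 0.0179] r [0.0029, -0.0036, 0.9111] rows 2.9 3.6
```

```bash
python3 -m crank '[{"translation":[-0.02,-0.12,0],"delta_rot":[0,0,0.25],"grip":0.6},{"translation":[-0.03,-0.24,0],"delta_rot":[0,0,0.5],"grip":0.6},{"translation":[-0.03,-0.24,0],"delta_rot":[0,0,0.75],"grip":0.6},{"translation":[-0.03,-0.24,0],"delta_rot":[0,0,0.98],"grip":0.6},{"translation":[-0.03,-0.24,0],"delta_rot":[0,0,0.98],"grip":0.6}]'; python3 -c "
from h import *
st(); go(.5,-.08,.18,116)
snap('top','t6');rect('top','t6',(.4815,.255),.12);snap('scene','s6');rect('scene','s6',(.4815,.255),.12)
overlay('scene','s6','s6o',[(.482,.2553,0,19.6,(0,255,0)),(.482,.2553,.04,19.6,(255,200,0)),(.482,.2553,.08,19.6,(0,200,255))],(300,120,350,190),8)"
```

```text
clock: 13.53
tcp_pos: [0.4797, 0.0264, 0.3435]
eef_rot: [3.141, -0.003, 2.491]
contact_force: [-0.6, 0.7, -0.7]
opening: 0.801
13.53 grip [0.4797 0.0264 0.1885] rpy [ 1.7997e+02 -1.5000e-01  1.4271e+02] F [-0.6  0.7 -0.7] op 0.801 q [-0.07  0.37  1.77  0.    1.   -0.99]
t [-0.1613, -0.1448, 0.0165] r [-0.0001, -0.0055, 0.9325] rows 2.6 3.7
top 555 [482.4 254.7] [71.5 51.3] 19.5 0.1201
scene 365 [482.9 255.1] [71.9 53.2] 17.7 0.1215
```

View pics/s6o.png

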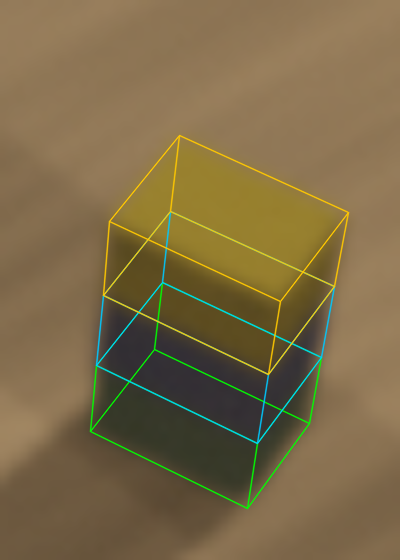

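The three tins form a square column: yellow's lid sits within about 1 mm of green's outline. Next is the cage arm.

```bash
python3 -m crank '[{"translation":[-0.08,-0.07,0],"delta_rot":[0,0,0.25],"grip":0.6},{"translation":[-0.16,-0.145,0],"delta_rot":[0,0,0.5],"grip":0.6},{"translation":[-0.16,-0.145,0],"delta_rot":[0,0,0.75],"grip":0.6},{"translation":[-0.16,-0.145,0],"delta_rot":[0,0,0.98],"grip":0.6},{"translation":[-0.16,-0.145,0],"delta_rot":[0,0,0.98],"grip":0.6}]'; python3 -c "
from h import *
st(); go(.52,-.18,.16,88)"
```

```text
clock: 14.05
tcp_pos: [0.5014, -0.0773, 0.343]
eef_rot: [-3.141, -0.003, 2.013]
contact_force: [-0.3, 1.3, 0.2]
opening: 0.8
14.05 grip [ 0.5014 -0.0773  0.188 ] rpy [-1.7998e+02 -1.7000e-01  1.1536e+02] F [-0.3  1.3  0.2] op 0.8 q [-0.27  0.41  1.71  0.    1.03 -0.72]
t [-0.2017, -0.0542, 0.0555] r [-0.0023, -0.0056, 0.955] rows 2.6 3.8
```

```bash
python3 -m crank '[{"translation":[-0.1,-0.03,0],"delta_rot":[0,0,0.25],"grip":0.6},{"translation":[-0.2,-0.054,0],"delta_rot":[0,0,0.5],"grip":0.6},{"translation":[-0.2,-0.054,0.02],"delta_rot":[0,0,0.75],"grip":0.6},{"translation":[-0.2,-0.054,0.05],"delta_rot":[0,0,0.96],"grip":0.6},{"translation":[-0.2,-0.054,0.05],"delta_rot":[0,0,0.96],"grip":0.6}]'; python3 -c "
from h import *
st(); go(.5356,-.2577,.14,63.4)"
```

```text
clock: 14.47
tcp_pos: [0.5197, -0.1782, 0.3155]
eef_rot: [-3.137, -0.004, 1.537]
contact_force: [-1.6, -0.3, -1.2]
opening: 0.798
14.47 grip [ 0.5197 -0.1782  0.1605] rpy [-179.73   -0.23   88.04] F [-1.6 -0.3 -1.2] op 0.798 q [-0.44  0.5   1.63  0.    1.02 -0.41]
t [-0.1579, 0.0375, 0.0402] r [-0.0111, -0.0058, 0.86] rows 2.0 3.4
```

```bash
python3 -m crank '[{"translation":[-0.08,0.02,0],"delta_rot":[0,0,0.25],"grip":0.6},{"translation":[-0.158,0.037,0],"delta_rot":[0,0,0.5],"grip":0.6},{"translation":[-0.158,0.037,0.03],"delta_rot":[-0.01,-0.005,0.75],"grip":0.6},{"translation":[-0.158,0.037,0.04],"delta_rot":[-0.01,-0.005,0.86],"grip":0.6},{"translation":[-0.158,0.037,0.04],"delta_rot":[-0.01,-0.005,0.86],"grip":0.6},{"translation":[-0.158,0.037,0.04],"delta_rot":[-0.01,-0.005,0.86],"grip":0.6}]'; python3 -c "
from h import *
st(); go(.5356,-.2577,.037,63.4)
snap('scene','s7');big('s7',130,180,270,300,5,'s7b')
snap('top','t7');big('t7',310,150,450,270,5,'t7b')"
```

```text
clock: 14.97
tcp_pos: [0.5357, -0.256, 0.2953]
eef_rot: [-3.14, -0.001, 1.117]
contact_force: [0.8, 0.7, 0.5]
opening: 0.798
14.97 grip [ 0.5357 -0.256   0.1403] rpy [-1.7991e+02 -3.0000e-02  6.4010e+01] F [0.8 0.7 0.5] op 0.798 q [-0.55  0.57  1.54  0.    1.03 -0.09]
t [-0.0032, 0.0016, 0.2067] r [-0.0032, -0.0011, 0.0214] rows 2.5 0.1
```

View pics/s7b.png

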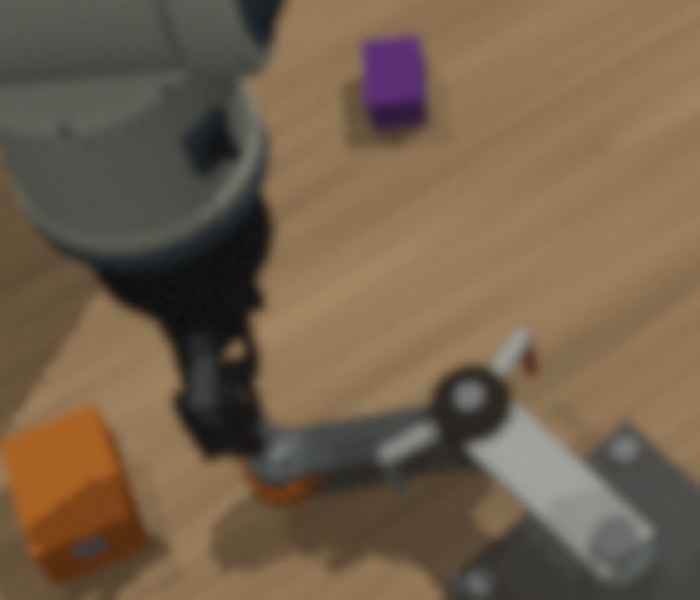

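View pics/t7b.png

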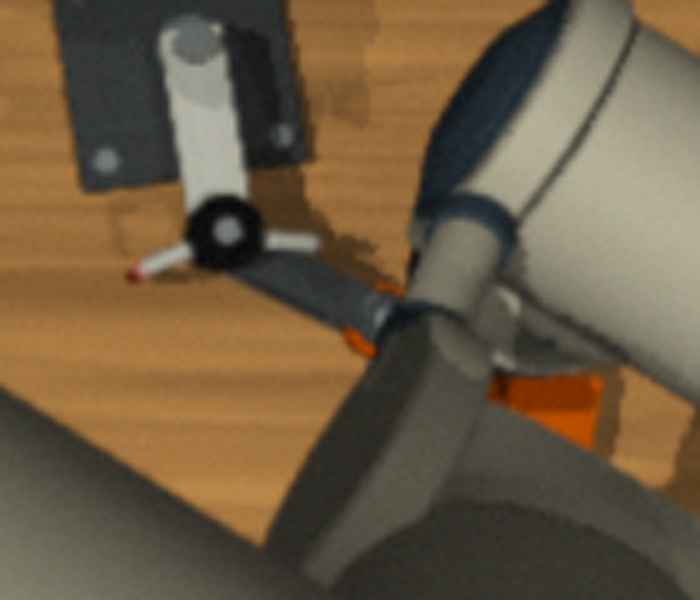

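```bash
python3 -m crank '[{"translation":[-0.003,0.0015,0.05],"delta_rot":[-0.003,0,0.02],"grip":0.6},{"translation":[-0.003,0.0015,0.1],"delta_rot":[-0.003,0,0.02],"grip":0.6},{"translation":[-0.003,0.0015,0.14],"delta_rot":[-0.003,0,0.02],"grip":0.6},{"translation":[-0.003,0.0015,0.17],"delta_rot":[-0.003,0,0.02],"grip":0.6},{"translation":[-0.003,0.0015,0.19],"delta_rot":[-0.003,0,0.02],"grip":0.6},{"translation":[-0.003,0.0015,0.206],"delta_rot":[-0.003,0,0.02],"grip":0.6},{"translation":[-0.003,0.0015,0.206],"delta_rot":[-0.003,0,0.02],"grip":0.6},{"translation":[-0.003,0.0015,0.206],"delta_rot":[-0.003,0,0.02],"grip":0.6}]'; python3 -c "
from h import *
st(); go(.5356,-.2577,.037,63.4)
snap('scene','s8');big('s8',130,180,270,300,5,'s8b')"
```

```text
clock: 15.73
tcp_pos: [0.536, -0.258, 0.1933]
eef_rot: [3.14, -0.0, 1.106]
contact_force: [0.4, -0.4, 0.2]
opening: 0.796
15.73 grip [ 0.536  -0.258   0.0383] rpy [ 1.799e+02 -2.000e-02  6.335e+01] F [ 0.4 -0.4  0.2] op 0.796 q [-0.55  0.72  1.61  0.    0.81 -0.08]
t [0.0001, -0.001, 0.0026] r [0.0034, -0.0006, -0.0017] rows 0.0 0.0
```

View pics/s8b.png

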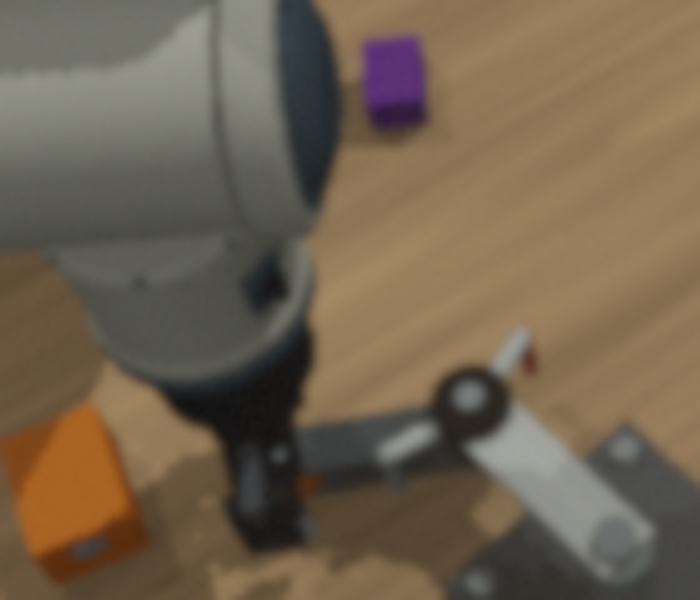

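```bash
python3 -m crank '[{"translation":[0,0,0],"delta_rot":[0,0,0],"grip":-0.4},{"translation":[0,0,0],"delta_rot":[0,0,0],"grip":-0.4},{"translation":[0,0,0],"delta_rot":[0,0,0],"grip":-0.4},{"translation":[0,0,0],"delta_rot":[0,0,0],"grip":-0.4},{"translation":[0,0,0],"delta_rot":[0,0,0],"grip":-0.4},{"translation":[0,0,0],"delta_rot":[0,0,0],"grip":-0.4},{"translation":[0,0,0],"delta_rot":[0,0,0],"grip":-0.4}]' 30
cat >> h.py <<'E'
A=np.array([.5804,-.1683])
def arc(cs,rad=.1,z=.038):
    o=bot.get_obs(); p=np.array(o['tcp_pos']); R0=R.from_euler('xyz',o['eef_rot'])
    for c in cs:
        a=np.radians(243.4)-c
        T=R.from_euler('xyz',[np.pi,0,a-np.pi]); P=np.array([A[0]+rad*np.cos(a),A[1]+rad*np.sin(a),z+.155])
        print(c,(R0.inv().apply(P-p)/.5).round(3).tolist(),((R0.inv()*T).as_rotvec()/.5).round(3).tolist())
def cage():
    p=np.array(bot.get_obs()['tcp_pos'])[:2]-A; print('c by grip',round(np.radians(243.4)-np.arctan2(p[1],p[0])%(2*np.pi),3),'r',round(np.hypot(*p),4))
E
python3 -c "
from h import *
st();cage();arc([.1,.2,.3,.4,.47])"
```

```text
clock: 16.37
tcp_pos: [0.5366, -0.2584, 0.1946]
eef_rot: [3.137, -0.0, 1.106]
contact_force: [1.4, 0.1, 6.7]
opening: 0.455
16.37 grip [ 0.5366 -0.2584  0.0396] rpy [ 1.7975e+02 -1.0000e-02  6.3340e+01] F [1.4 0.1 6.7] op 0.455 q [-0.55  0.72  1.61  0.    0.81 -0.08]
c by grip -0.011 r 0.1002
0.1 [0.001, -0.022, 0.003] [0.009, -0.001, 0.198]
0.2 [0.004, -0.042, 0.003] [0.009, -0.001, 0.398]
0.3 [0.009, -0.061, 0.003] [0.009, -0.002, 0.598]
0.4 [0.016, -0.08, 0.003] [0.009, -0.002, 0.798]
0.47 [0.022, -0.093, 0.003] [0.009, -0.002, 0.938]
```

```bash
python3 -m crank '[{"translation":[0.0005,-0.012,0],"delta_rot":[0,0,0.1],"grip":-0.4},{"translation":[0.001,-0.022,0],"delta_rot":[0,0,0.2],"grip":-0.4},{"translation":[0.004,-0.042,0],"delta_rot":[0,0,0.4],"grip":-0.4},{"translation":[0.009,-0.061,0],"delta_rot":[0,0,0.6],"grip":-0.4},{"translation":[0.016,-0.08,0],"delta_rot":[0,0,0.8],"grip":-0.4},{"translation":[0.022,-0.093,0],"delta_rot":[0,0,0.94],"grip":-0.4},{"translation":[0.022,-0.093,0],"delta_rot":[0,0,0.94],"grip":-0.4}]'; python3 -c "
from h import *
st();cage();arc([.55,.65,.75,.85,.93],z=.0392)"
```

```text
clock: 16.95
tcp_pos: [0.5, -0.2274, 0.1949]
eef_rot: [3.136, -0.003, 0.631]
contact_force: [4.2, -6.6, -5.5]
opening: 0.454
16.95 grip [ 0.5    -0.2274  0.0399] rpy [ 1.7966e+02 -1.7000e-01  3.6130e+01] F [ 4.2 -6.6 -5.5] op 0.454 q [-0.54  0.68  1.73  0.    0.73  0.4 ]
c by grip 0.472 r 0.0998
0.55 [0.0, -0.016, 0.001] [0.012, -0.007, 0.148]
0.65 [0.003, -0.035, 0.001] [0.011, -0.007, 0.348]
0.75 [0.007, -0.055, 0.001] [0.011, -0.008, 0.548]
0.85 [0.013, -0.074, 0.001] [0.011, -0.008, 0.748]
0.93 [0.02, -0.088, 0.001] [0.01, -0.009, 0.908]
```

```bash
python3 -m crank '[{"translation":[0,-0.016,0],"delta_rot":[0.01,-0.007,0.15],"grip":-0.4},{"translation":[0.003,-0.035,0],"delta_rot":[0.01,-0.007,0.35],"grip":-0.4},{"translation":[0.007,-0.055,0],"delta_rot":[0.01,-0.007,0.55],"grip":-0.4},{"translation":[0.013,-0.074,0],"delta_rot":[0.01,-0.008,0.75],"grip":-0.4},{"translation":[0.02,-0.088,0],"delta_rot":[0.01,-0.009,0.91],"grip":-0.4},{"translation":[0.02,-0.088,0],"delta_rot":[0.01,-0.009,0.91],"grip":-0.4}]'; python3 -c "
from h import *
st();cage();arc([1.0,1.1,1.2,1.3,1.4],z=.0392)
snap('scene','s9');big('s9',130,160,270,280,5,'s9b')"
```

```text
clock: 17.45
tcp_pos: [0.4829, -0.1856, 0.195]
eef_rot: [3.14, -0.002, 0.171]
contact_force: [4.5, -4.8, -8.1]
opening: 0.452
17.45 grip [ 0.4829 -0.1856  0.04  ] rpy [ 1.799e+02 -1.200e-01  9.780e+00] F [ 4.5 -4.8 -8.1] op 0.452 q [-0.48  0.65  1.81 -0.    0.68  0.92]
c by grip 0.931 r 0.099
1.0 [-0.002, -0.014, 0.002] [0.003, -0.004, 0.128]
1.1 [0.001, -0.034, 0.002] [0.003, -0.004, 0.328]
1.2 [0.005, -0.053, 0.002] [0.003, -0.005, 0.528]
1.3 [0.011, -0.072, 0.002] [0.003, -0.005, 0.728]
1.4 [0.019, -0.09, 0.002] [0.002, -0.005, 0.928]
```

View pics/s9b.png

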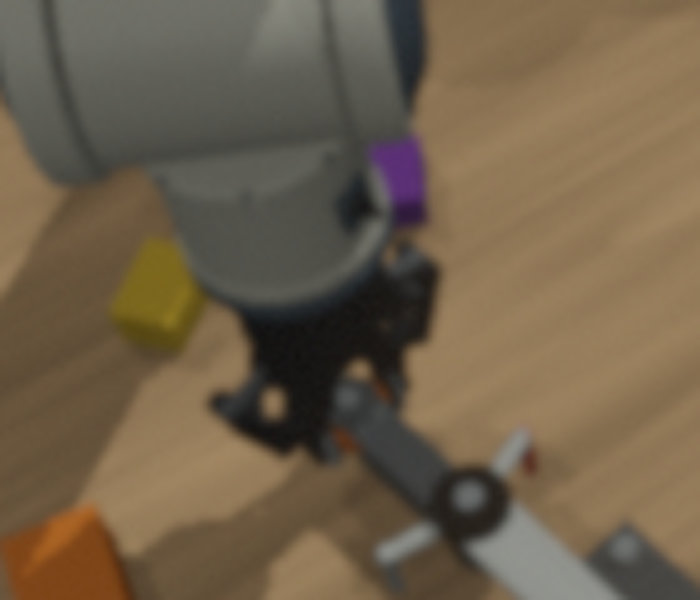

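```bash
python3 -m crank '[{"translation":[-0.001,-0.014,0.001],"delta_rot":[0.003,-0.004,0.13],"grip":-0.4},{"translation":[0.001,-0.034,0.001],"delta_rot":[0.003,-0.004,0.33],"grip":-0.4},{"translation":[0.005,-0.053,0.001],"delta_rot":[0.003,-0.004,0.53],"grip":-0.4},{"translation":[0.011,-0.072,0.001],"delta_rot":[0.003,-0.005,0.73],"grip":-0.4},{"translation":[0.019,-0.09,0.001],"delta_rot":[0.003,-0.005,0.93],"grip":-0.4},{"translation":[0.019,-0.09,0.001],"delta_rot":[0.003,-0.005,0.93],"grip":-0.4}]'; python3 -c "
from h import *
st();cage();arc([1.5,1.6,1.7,1.8,1.85,1.9],z=.0392)"
```

```text
clock: 18.0
tcp_pos: [0.4862, -0.1397, 0.195]
eef_rot: [3.141, -0.004, -0.296]
contact_force: [5.9, -10.4, -7.7]
opening: 0.455
18.0 grip [ 0.4862 -0.1397  0.04  ] rpy [179.98  -0.24 -16.97] F [  5.9 -10.4  -7.7] op 0.455 q [-0.4   0.65  1.84  0.    0.65  1.47]
c by grip 1.401 r 0.0985
1.5 [-0.002, -0.02, 0.002] [0.0, -0.008, 0.194]
1.6 [0.001, -0.04, 0.002] [-0.0, -0.008, 0.394]
1.7 [0.006, -0.059, 0.002] [-0.0, -0.008, 0.594]
1.8 [0.012, -0.078, 0.002] [-0.001, -0.008, 0.794]
1.85 [0.017, -0.087, 0.002] [-0.001, -0.008, 0.894]
1.9 [0.021, -0.096, 0.002] [-0.001, -0.008, 0.994]
```

```bash
python3 -m crank '[{"translation":[-0.001,-0.02,0.001],"delta_rot":[0,-0.008,0.19],"grip":-0.4},{"translation":[0.001,-0.04,0.001],"delta_rot":[0,-0.008,0.39],"grip":-0.4},{"translation":[0.006,-0.059,0.001],"delta_rot":[0,-0.008,0.59],"grip":-0.4},{"translation":[0.012,-0.078,0.001],"delta_rot":[0,-0.008,0.79],"grip":-0.4},{"translation":[0.015,-0.084,0.001],"delta_rot":[0,-0.008,0.86],"grip":-0.4},{"translation":[0.015,-0.084,0.001],"delta_rot":[0,-0.008,0.86],"grip":-0.4}]'; python3 -c "
from h import *
st();cage();arc([1.87,1.9,1.92,1.94],z=.0397)"
```

```text
clock: 18.5
tcp_pos: [0.5076, -0.1023, 0.195]
eef_rot: [-3.14, -0.005, -0.728]
contact_force: [7.3, -13.6, -7.3]
opening: 0.455
18.5 grip [ 0.5076 -0.1023  0.04  ] rpy [-179.89   -0.29  -41.7 ] F [  7.3 -13.6  -7.3] op 0.455 q [-0.31  0.65  1.81 -0.    0.67  1.98]
c by grip 1.843 r 0.0982
1.87 [-0.003, -0.005, 0.001] [-0.004, -0.01, 0.071]
1.9 [-0.003, -0.011, 0.001] [-0.004, -0.01, 0.131]
1.92 [-0.003, -0.015, 0.001] [-0.004, -0.01, 0.171]
1.94 [-0.002, -0.019, 0.001] [-0.004, -0.01, 0.211]
```

```bash
python3 -m crank '[{"translation":[0.001,-0.003,0],"delta_rot":[0,-0.01,0.04],"grip":-0.4},{"translation":[0.001,-0.006,0],"delta_rot":[0,-0.01,0.08],"grip":-0.4},{"translation":[0.002,-0.009,0],"delta_rot":[0,-0.01,0.12],"grip":-0.4},{"translation":[0.002,-0.009,0],"delta_rot":[0,-0.01,0.12],"grip":-0.4}]'
cat >> h.py <<'E'
def ft():
    o=bot.get_obs(); F=R.from_euler('xyz',o['eef_rot']).inv().apply(o['contact_force']); print('F tool',F.round(1),'M',np.round(o['moment'],2))
E
python3 -c "
from h import *
st();cage();ft()"
```

```text
clock: 18.83
tcp_pos: [0.5113, -0.1001, 0.1951]
eef_rot: [-3.141, -0.001, -0.789]
contact_force: [-2.6, -13.4, -6.5]
opening: 0.45
18.83 grip [ 0.5113 -0.1001  0.0401] rpy [-1.7994e+02 -3.0000e-02 -4.5190e+01] F [ -2.6 -13.4  -6.5] op 0.45 q [-0.31  0.66  1.8   0.    0.69  2.05]
c by grip 1.886 r 0.0971
F tool [ 7.7 11.3  6.5] M [-2.06  0.38  0.39]
```

```bash
python3 -m crank '[{"translation":[0,-0.003,0],"delta_rot":[0,0,0],"grip":-0.4},{"translation":[0,-0.006,0],"delta_rot":[0,0,0],"grip":-0.4},{"translation":[0,-0.006,0],"delta_rot":[0,0,0],"grip":-0.4}]'; 
python3 -c "
from h import *
st();cage();ft()
snap('scene','sa');big('sa',150,170,270,290,5,'sab');snap('top','ta');big('ta',310,160,410,250,7,'tab')"
```

```text
clock: 19.08
tcp_pos: [0.5124, -0.0991, 0.195]
eef_rot: [3.139, 0.0, -0.788]
contact_force: [-13.1, -28.2, -3.4]
opening: 0.454
19.08 grip [ 0.5124 -0.0991  0.04  ] rpy [ 1.7987e+02  1.0000e-02 -4.5170e+01] F [-13.1 -28.2  -3.4] op 0.454 q [-0.3   0.66  1.79 -0.    0.69  2.06]
c by grip 1.9 r 0.097
F tool [10.8 29.1  3.4] M [-4.26  1.91  0.03]
```

View pics/sab.png

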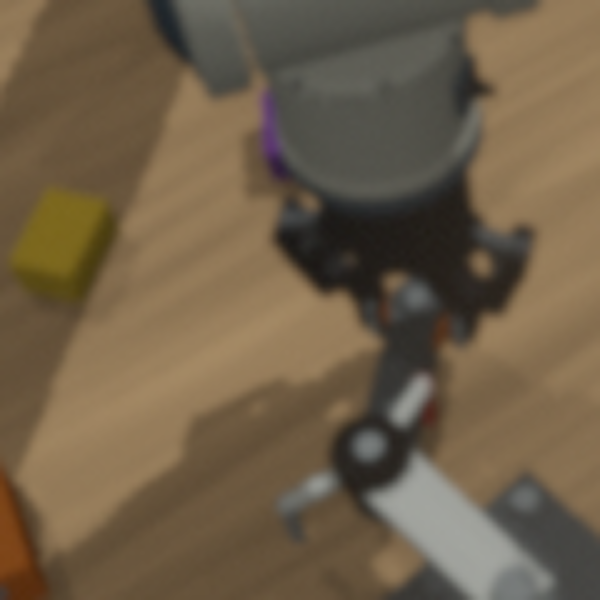

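View pics/tab.png

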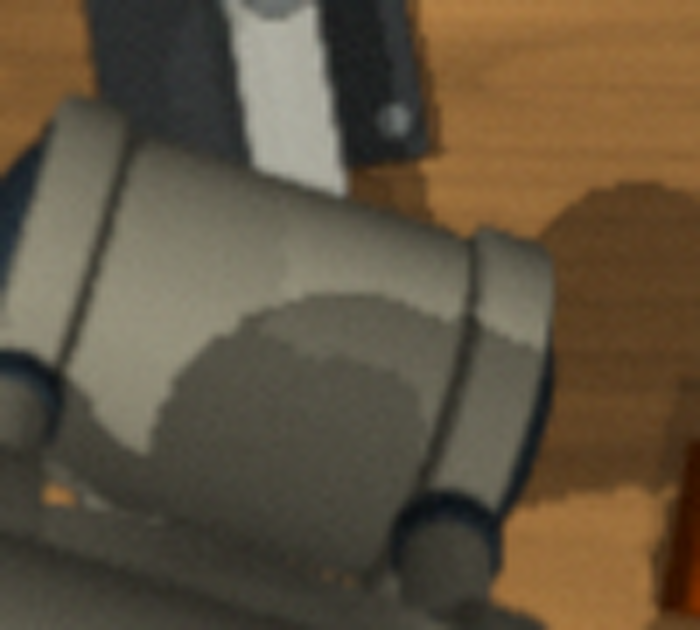

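```bash
python3 -c "
from h import *
for i in range(4): bot.get_image('scene'); ft()
st();cage()
snap('top','tb');rect('top','tb',(.482,.255),.12);snap('scene','sb');rect('scene','sb',(.482,.255),.12)"
```

```text
F tool [10.2 28.4  2.2] M [-4.05  1.87  0.16]
F tool [10.1 27.8  4.2] M [-4.03  1.86  0.1 ]
F tool [ 9.8 27.9  2.4] M [-4.03  1.88  0.07]
F tool [10.6 27.3  3.2] M [-4.02  1.87  0.16]
19.38 grip [ 0.5123 -0.0992  0.04  ] rpy [ 1.7988e+02  1.0000e-02 -4.5190e+01] F [-12.  -26.8  -3.1] op 0.452 q [-0.31  0.66  1.79 -0.    0.69  2.06]
c by grip 1.899 r 0.097
top 0 [0. 0.] [0. 0.] 0.0 nan
scene 361 [482.9 254.7] [70.1 54. ] 20.2 0.1216
  return _methods._mean(a, axis=axis, dtype=dtype,
  ret = ret.dtype.type(ret / rcount)
```

View pics/sb.png

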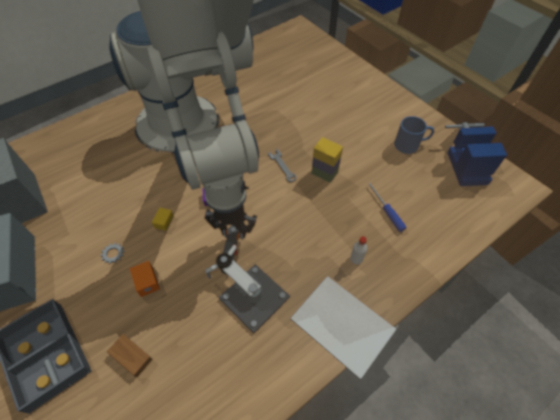

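View pics/tb.png

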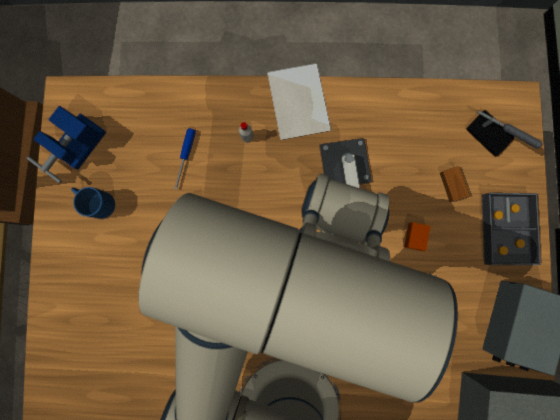

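```bash
python3 -c "
from station import bot
print(bot.sign_off())"
```

```text
the job is handed in; nothing more can be done
None
```

The job is done and handed in at about 19.5 s on the robot's clock, with the gripper still holding the cage arm against the red stop pin.

- **Stacking:** I put the blue tin on the green one, then the yellow on the blue. The yellow lid measured within about 1 mm of the green tin's original outline and under 1° off in the top camera. After the cage move, only the scene camera could see the stack. It still stood, at 482.9, 254.7 mm and 20.2°, against about 482, 255 mm and 19.6° planned.
- **Cage arm:** I gripped the pulley with the fingers and swung it clockwise to about 1.90 rad, worked out from the gripper's position. In the last 1.4 mm the sideways force rose from 11 N to 28 N, well above the 5 N spring, so the arm is on the hard stop. The scene picture shows the arm touching the red pin. The push held at 27–28 N over the last readings.

**Checks that disagreed or failed:**
- The gripper sat about 97 mm from my estimated swing axis, not 100 mm. I put this down to calibration error or a little slip along the pads, with about 10 N of sideways load along the arm.
- The final top-camera check of the stack failed because the robot arm hid it.
- The purple box was partly hidden behind the gripper in the last picture, so I could not fully check that it hadn't moved. The other bystanders I could see in the last pictures looked undisturbed.

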